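# Hold the headlamp over the belay plate

## Task

Fold the acrylic flap of the lowest tier fully down out of the way; then pick up the yellow headlamp and carry it, lens down, over the tier's side walls to light the belay plate for a wear check: hold it still and level about 15 mm above the plate, centred on the oval plate and lengthwise with it, never touching the plate. Leave everything else where it lies, and finish while still holding the lamp there: do not put it down or let go.

Things in the scene. Friction and masses are not known exactly. Their poses are not given: they have to be found in the camera images.
- flap (a joint): Hinge of the smoky acrylic flap at the front of the lowest tier (162 mm wide, 85 mm long, 4 mm thick, rim 8 mm thick). 0: folded up, leaning inward over the tier, 0.75 rad past vertical; 0.75: vertical; 2.32: fully down, flat outward on the shelf side. Light hinge: let go, it falls back to 0, or drops to fully down by itself once it leans over 20 degrees outward.
- flap_edge (a point): Middle of the flap's free edge. With the flap up it lies 58 mm inward of the hinge line and 70 mm above the shelf. About 100 mm of open space lies between it and the back wall of the tier.
- flap_hinge (a point): Middle of the hinge line, 8 mm above the shelf surface at the open front of the lowest tier. It turns with the flap; its y axis lies along the hinge line.
- tiers: Stack of smoky acrylic tiers, fixed. Origin at shelf level under the middle of the lowest tier; x from front (flap) to back, y along the hinge. Lowest tier: x -85 to 80 mm, 170 mm wide inside, floor 6 mm up, side walls 5 mm thick, 47 mm high, flap in place of a front wall (hinge at x -82). Second tier x 80 to 180 mm, top 70 mm up; third x 180 to 265 mm, top 128 mm up, a flat compass on it.
- lamp: Yellow headlamp without strap: housing 62 x 40 x 30 mm, black back plate on top, wire loops at the ends (78 mm overall), black round lens barrel below (38 mm across, 12 mm high); 48 mm high, 60 to 130 g. Lies lens down on the shelf, left or right of the tiers. Origin: middle of the lens face (underside); x along its length, y across the 40 mm width, z up.
- lamp_center (a point): Centre of the headlamp, 24 mm above its lens face, between the two flat housing sides (40 mm apart along y; the housing spans 12 to 42 mm above the lens face). Axes as lamp.
- plate: Oval steel belay plate, 86 x 44 x 12 mm, with two slots side by side, lying flat on the floor of the lowest tier under the flap, its length roughly along the hinge. Origin at the middle of its underside; x along its length, y across, z up. A thin wire keeper loop sticks 30 mm out of its +x end and does not count for its middle.
- plate_top (a point): Middle of the upper face of the belay plate (18 mm above the shelf). Axes as plate.
- tin_center (a point): Bystander: closed round aluminium tin, 76 mm across, 44 mm high, on the shelf beside the tiers on the side where the lamp is not; point at its middle.
- oval_carabiner_center (a point): Bystander: oval carabiner, 102 x 50 mm, 10 mm thick, flat at the back of the lowest tier behind the belay plate; point at its middle.
- d_carabiner_center (a point): Bystander: D-shaped carabiner, 102 x 55 mm, 10 mm thick, flat on the second tier; point at its middle.
- pear_carabiner_center (a point): Bystander: pear-shaped carabiner, 110 x 78 mm, 12 mm thick, flat on the shelf to the left of the tiers; point at its middle.
- knife_center (a point): Bystander: closed pocket knife, 92 x 24 x 16 mm, on the shelf to the right of the tiers; point at its middle.
There are look-alikes about, which are no part of the job. Of the things like the lamp, leave any that is pink or turquoise; of the rest the larger one is meant.

How it is judged (in metres and radians):
On the way, in this order (a step that is already met when the one before it is completed fails the run):
1. the flap is folded fully down (value of joint flap above 2.1 rad), for 0.2 s.
2. then the headlamp is lifted off the shelf (contact force between the fingers and lamp above 1 N and height (world z) of lamp_center above 0.045 m), for 0.2 s.
At the end, for the whole second after the job is handed in: Flap down (over 2.1 rad); lamp still, gripped, touching neither plate nor tiers; its middle within 12 mm of the plate's middle seen from above, lens face 4 to 30 mm above the plate, tilt under 8 deg, lengths within 11 deg (either way round); plate shifted less than 10 mm (value of joint flap above 2.1 rad and contact force between the fingers and lamp above 1 N and contact force between lamp and plate below 0.05 N and contact force between lamp and tiers below 0.05 N and horizontal distance between lamp_center and plate_top below 0.012 m and z of lamp_center in the frame of plate_top between 0.028 and 0.054 m and angle between lamp's own z axis and vertical below 0.14 rad and angle between the x axis of lamp and the x axis of plate, either way round below 0.2 rad and linear speed of lamp below 0.02 m/s and distance of plate_top from where it was at the start of the episode below 0.01 m); the arm keeps its last pose, push and grip.
It fails at once if the headlamp touches the belay plate (contact force between lamp and plate above 0.3 N).
It fails at once if the belay plate is moved by 10 mm or more (distance of plate_top from where it was at the start of the episode above 0.01 m).
It fails at once if a bystander (tin, carabiners, knife) is moved by 20 mm or more (distance of any of tin_center, oval_carabiner_center, d_carabiner_center, pear_carabiner_center, knife_center from where it was at the start of the episode above 0.02 m).
It also fails if it takes over 58 s, if anything falls off the work surface, if the arm or the gripper's body presses on something with over 40 N, if the wrist force passes 120 N, or if a joint passes its speed limit or range.

## Robot

A 6-joint arm with a two-finger parallel gripper is mounted at the origin on the work surface. World frame = base frame: x ahead of the robot, y to its left, z up, the work surface at z = 0. Lengths are in mm, angles in rad, forces in N, time in s.
With the tool pointing down it reaches from about 300 to 775 mm from the base axis. Payload 14.6 kg.
Tool frame: the origin (TCP) lies midway between the tips of the shut fingers; the grasp point (between the pads) lies 19 mm behind it (manip.hold_point_z is the distance from the TCP to the grasp point, in mm); z points along the fingers, y is the direction in which the jaws open and shut (so a half turn about z gives the same grasp; the last joint's range is limited). The gripper opens to 94 mm and grips with 3 to 60 N. Pads are 16 mm wide; open, the fingers measure 119 mm over their backs; the gripper's body (75 mm by 177 mm) begins 78 mm behind the grasp point.
Start: joints at [-0.067, 0.3, 1.521, -0, 1.321, -0.067], TCP at [549.99, -0.002, 205.446] pointing down, gripper open.
Joint ranges: [-3.03, 3.03], [-0.79, 2.21], [0.23, 2.52], [-1.04, 4.18], [0, 3.07], [-2.55, 2.55]. Speed limits (rad/s): [2.22, 2.22, 2.57, 3.14, 3.14, 3.14].

## Interface

Orientations are given as [roll, pitch, yaw] about the fixed x, y, z axes, in that order (R = Rz(yaw) Ry(pitch) Rx(roll)).
In Python, from cell import manip gives the robot as it stands.
- The arm moves only by the shell command python3 -m crank 'ROWS' [OPENING] [FORCE]. ROWS is JSON, a list of rows, each an object with "offset": the shift along the world's x, y, z in m, a list of three; "spin": the turn about the world's z in degrees. In form: [{"offset": [dx, dy, dz], "spin": spin}, ...]. A call has exactly 8 rows; each row is the pose to reach, as a shift and turn from the pose measured when the call began; what a row does not reach only later rows make up. A row lasts 1/12 s, in which the tool goes at most 41.7 mm and 7.16 degrees, less where a joint would pass 70% of its speed; a pose out of reach is approached as far as the arm can. A call with a gripper value outside its range is refused whole. OPENING is the opening, from 0 (shut) to 1 (fully open), set as the call begins (- or left out, the last holds). The fingers move at their own pace and stop on an object; FORCE is the grip in N (left out, the last holds). Time passes only in rows, so rows that repeat a pose let the fingers close, or fill a call up. It gives the time, the measured TCP pose, the force and the opening at its end, in the units of the state.
- manip.read_state(): the state, without advancing time (a new reading comes with each control period).
- manip.camera(name): name is "scene" or "side" or "wrist"; returns a dict with "pixels" (384x512x3 uint8, red, green, blue), "fx", "fy", "cx", "cy" (pixels), "k1" (the pictures are not rectified: a ray, as slopes to the right and down, at radius r is drawn at 1 + k1 r^2 times it, then the intrinsics apply), "extrinsics" (4x4, takes a point from world to camera coordinates); the wrist camera has in their place "hand_eye" (4x4, takes a point from camera to tool coordinates, whose origin is the TCP and whose axes are the flange's). Camera axes: x right, y down, z forward; pixel columns grow to the right and rows downward; lengths in mm; the calibration is good to about 2 mm. A picture is of the moment at which its call begins: read the wrist's pose just before it. There is no depth.
- manip.sign_off(): hands the job in, once; it reports no verdict.
Trained networks look in a picture, given as the dict that the camera call returned (one of the last four; its "shot" number tells which), for a name from the list of things; names that differ only in an ending like _2 or _b are one class to them, and where a whole thing is asked for, a point or a joint stands for the part that bears it (a point fixed in the world has none). Each returns a list of dicts, best first, with "conf" (0 to 1); they miss things now and then, are a little off and sometimes report something else, mostly with a low value. They report only what shows in the picture. A call takes as long as a camera call. They do not tell look-alikes from the thing itself.
- manip.search_frame(picture, name): "location" ([x, y, z] in mm, in world coordinates, good to about 4 mm: the middle of the surface that is visible of it).
- manip.masks_of(picture, name): "mask" (384x512 bool, what is visible of it).
The state is a dict: "clock": time; "joints": joint angles; "qd": joint speeds; "effort": joint torques, N m; "eef_pos": TCP position; "eef_rot": TCP orientation; "wrist_force": force on the tool from outside, world axes, zero at the start; "moment": the same for the moment, N m; "finger_gap": finger opening in mm.
Only numpy, scipy, OpenCV 4.12 (cv2) and the standard library are available. Lean on these libraries where they do the work, as an engineer would, in place of code of your own. Each camera call takes 0.05 s, during which the arm holds its last target. There are 200 camera calls.

## Working session

There is one attempt and no reset: what is moved stays moved. The work goes in short steps, Python scripts to look and compute and a shell command to move; the robot and the scene stay as the last step left them, time stands still between calls to the robot, and variables do not carry over. Pictures are saved under pics/ and viewed, about 8 in all and at most 12, crops included, and the job is handed in when it is done.

```bash
mkdir -p pics; ls; python3 - <<'E'
from cell import manip
import cv2,numpy as np
ims=[]
for c in ["scene","side"]:
    p=manip.camera(c); ims.append(p["pixels"])
    for n in ["lamp","plate","flap_edge","tiers","flap_hinge","tin_center"]:
        for d in manip.search_frame(p,n)[:4]: print(c,n,np.round(d["location"]),round(d["conf"],2))
    cv2.imwrite(f"pics/{c}0.png",cv2.resize(p["pixels"][:,:,::-1],(800,600)))
    print(p["extrinsics"],p["fx"],p["k1"])
print(manip.read_state())
E
```

```text
pics
scene lamp [ 571. -274.   40.] 0.87
scene lamp [ 460. -262.   42.] 0.77
scene lamp [ 372. -315.   26.] 0.4
scene plate [621.  41.  20.] 0.85
scene flap_edge [594.  40.  50.] 0.96
scene flap_edge [ 460. -260.   44.] 0.5
scene tiers [778.  18.  73.] 0.74
scene flap_hinge [594.  35.  45.] 0.81
scene flap_hinge [778.  14.  78.] 0.72
scene tin_center [476. 292.  40.] 0.82
[[-5.42418229e-01  8.40092801e-01  5.15275465e-03  3.03313657e+02]
 [ 7.12654005e-01  4.63366064e-01 -5.26703104e-01 -3.65768325e+02]
 [-4.44867098e-01 -2.82021234e-01 -8.50033699e-01  1.55283895e+03]
 [ 0.00000000e+00  0.00000000e+00  0.00000000e+00  1.00000000e+00]] 450.8464061801722 -0.18181717051572083
side lamp [ 367. -332.   31.] 0.92
side lamp [ 447. -278.   42.] 0.87
side lamp [ 408. -177.   26.] 0.86
side lamp [ 560. -302.   40.] 0.73
side plate [669. 315.  12.] 0.62
side plate [688.  32.  13.] 0.49
side flap_edge [589.  33.  45.] 0.67
side tiers [745. -50.  53.] 0.6
side flap_hinge [593.  32.  44.] 0.97
side tin_center [463. 273.  38.] 0.89
side tin_center [775.   5.  76.] 0.27
[[ 9.33652658e-01 -3.5811815
[... 246 characters left out ...]
849393744385 -0.008033512411118902
{'clock': 0.7, 'joints': array([-6.66013543e-02,  2.99886689e-01,  1.52102683e+00, -2.18001395e-05,
        1.32074954e+00, -6.66091615e-02]), 'qd': array([ 0.00108764,  0.0008527 , -0.00082621, -0.0006766 , -0.00081   ,
        0.00111989]), 'effort': array([-1.01156365e-03, -5.31572127e+01, -3.52880788e+01,  7.08422810e-02,
        2.12534348e-02,  6.01241339e-06]), 'eef_pos': array([ 5.49965389e+02, -7.09884247e-03,  2.05441524e+02]), 'eef_rot': array([-3.14152099e+00,  1.63884741e-05,  1.57080953e+00]), 'wrist_force': array([ 0.17611006,  0.00429997, -0.91389042]), 'moment': array([ 0.01508735, -0.02037155, -0.02295334]), 'finger_gap': 94.0833052630554}
```

View pics/scene0.png

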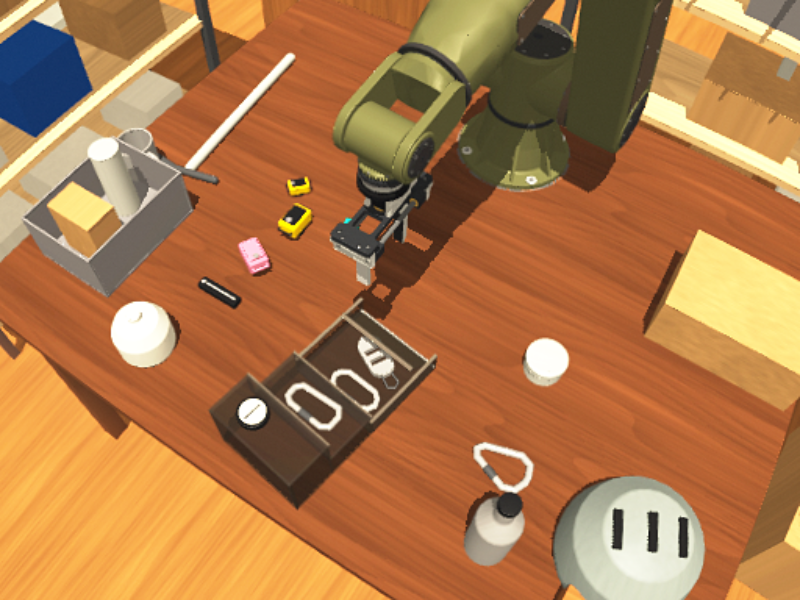

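View pics/side0.png

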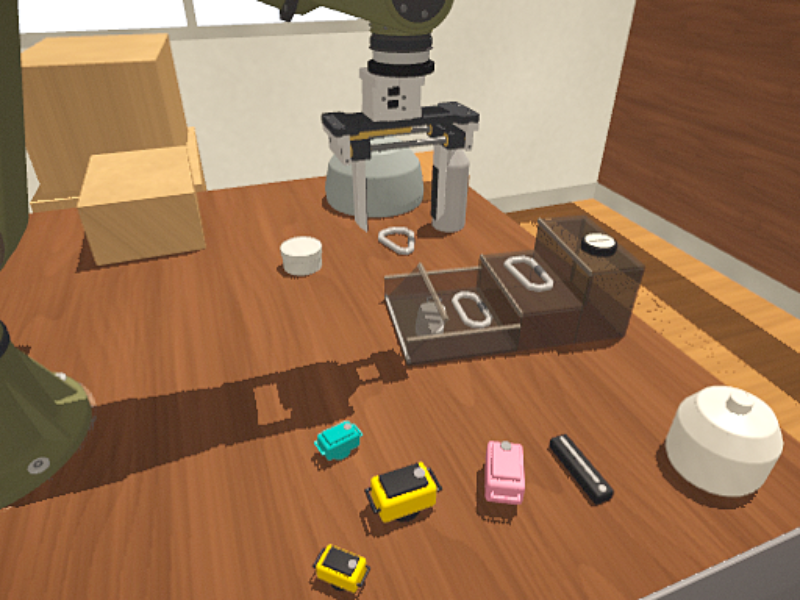

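The scene picture shows the flap up at the front of the lowest tier, near (395,345) px. The plate is under it, near (375,355) px. The large yellow lamp is at (295,220) px, with small yellow, pink and turquoise look-alikes around it. I'll write a helper, then use the wrist camera.

```bash
cat >h.py <<'E'
from cell import manip
import cv2,numpy as np
from scipy.spatial.transform import Rotation as R
def pic(name):
    s=manip.read_state(); p=manip.camera(name)
    if "hand_eye" in p:
        T=np.eye(4); T[:3,:3]=R.from_euler("xyz",s["eef_rot"]).as_matrix(); T[:3,3]=s["eef_pos"]
        p["T"]=T@p["hand_eye"]
    else: p["T"]=np.linalg.inv(p["extrinsics"])
    return p
def world(p,uv,z):
    """pixels (native) -> world points on plane(s) z"""
    uv=np.atleast_2d(np.float64(uv)); K=np.array([[p["fx"],0,p["cx"]],[0,p["fy"],p["cy"]],[0,0,1.]])
    n=cv2.undistortPoints(uv[:,None],K,np.array([p["k1"],0,0,0.]),None,None,None)[:,0] if False else cv2.undistortPoints(uv[:,None],K,np.array([p["k1"],0,0,0.]))[:,0]
    d=np.c_[n,np.ones(len(n))]@p["T"][:3,:3].T; o=p["T"][:3,3]
    return o+d*((np.asarray(z)-o[2])/d[:,2])[:,None]
def rect(p,mask,z):
    """min-area rect of mask projected on plane z: centre, long-axis yaw deg, size"""
    c=max(cv2.findContours(mask.astype(np.uint8),cv2.RETR_EXTERNAL,cv2.CHAIN_APPROX_NONE)[0],key=cv2.contourArea)[:,0]
    w=world(p,c,z)[:,:2].astype(np.float32); b=cv2.boxPoints(cv2.minAreaRect(w))
    e=[b[1]-b[0],b[2]-b[1]]; e.sort(key=np.linalg.norm)
    return np.round(b.mean(0),1),round(float(np.degrees(np.arctan2(e[1][1],e[1][0]))%180),1),np.round([np.linalg.norm(e[1]),np.linalg.norm(e[0])],1)
E
sed -i 's/n=cv2.*if False else /n=/' h.py
python3 - <<'E'
from h import *
p=pic("scene"); S=1.5625
print("walls z47 fr,fl,br",world(p,np.array([[360,303],[436,357],[300,355]])/S,47).round(0))
for n in ["flap_edge"]:
    for d in manip.masks_of(p,n)[:1]: print(n,d["conf"],rect(p,d["mask"],60))
w=pic("wrist"); print(w["T"].round(2))
for n in ["plate","flap_edge","tiers","lamp"]:
    for d in manip.search_frame(w,n)[:2]: print(n,np.round(d["location"]),round(d["conf"],2))
cv2.imwrite("pics/w0.png",w["pixels"][:,:,::-1])
E
```

```text
walls z47 fr,fl,br [[556. -40.  47.]
 [577. 132.  47.]
 [702. -68.  47.]]
flap_edge 0.79 (array([602.4,  37.6], dtype=float32), 81.3, array([171.4,  36.1], dtype=float32))
[[ 1.0000e+00 -0.0000e+00 -0.0000e+00  5.5009e+02]
 [-0.0000e+00 -9.6000e-01 -2.7000e-01  7.8400e+01]
 [ 0.0000e+00  2.7000e-01 -9.6000e-01  3.8411e+02]
 [ 0.0000e+00  0.0000e+00  0.0000e+00  1.0000e+00]]
plate [635.  50.  16.] 0.68
flap_edge [591.  49.  49.] 0.85
tiers [715.  20.  56.] 0.97
lamp [ 432. -167.   27.] 0.8
lamp [ 375. -318.   25.] 0.7
```

View pics/w0.png

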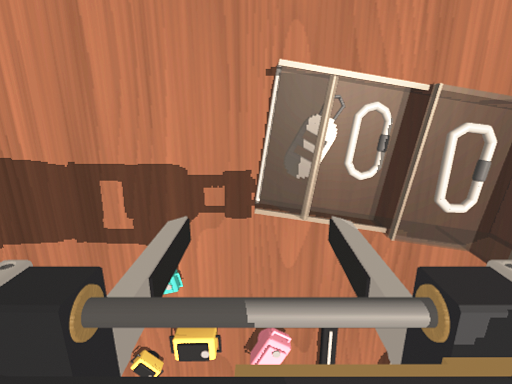

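The wrist view shows the hinge running from (257,210) to (280,65) px, the flap edge bar from (307,215) to (334,77) px, and the plate under it near (312,148) px.

```bash
python3 - <<'E'
from h import *
w=pic("wrist")
for n,a,z in [("hinge",[[257,208],[279,68]],8),("edge",[[308,215],[334,77]],70),("wallfront",[[256,211],[281,62]],47),("backwalltop",[[391,231],[438,88]],70)]:
    q=world(w,a,z); d=q[1]-q[0]; print(n,q.round(0).tolist(),q.mean(0).round(0),np.degrees(np.arctan2(d[1],d[0])))
for d in manip.masks_of(w,"plate")[:2]: print(d["conf"],rect(w,d["mask"],18))
E
```

```text
hinge [[547.0, -57.0, 8.0], [575.0, 124.0, 8.0]] [561.  33.   8.] 81.36450655910669
edge [[607.0, -44.0, 70.0], [627.0, 108.0, 70.0]] [617.  32.  70.] 82.512305356131
wallfront [[546.0, -47.0, 47.0], [574.0, 125.0, 47.0]] [560.  39.  47.] 80.77656917259354
backwalltop [[707.0, -64.0, 70.0], [736.0, 97.0, 70.0]] [722.  16.  70.] 79.86786116174099
0.84 (array([640.7,  41.9], dtype=float32), 79.2, array([46.5, 12.7], dtype=float32))
0.52 (array([ 448.8, -283.2], dtype=float32), 179.9, array([78.8, 66.1], dtype=float32))
```

```bash
python3 -m crank '[{"offset":[0.035,0.006,0],"spin":0},{"offset":[0.07,0.012,0],"spin":0},{"offset":[0.1,0.016,0],"spin":0},{"offset":[0.118,0.018,-0.02],"spin":0},{"offset":[0.118,0.018,-0.055],"spin":0},{"offset":[0.118,0.018,-0.09],"spin":0},{"offset":[0.118,0.018,-0.11],"spin":0},{"offset":[0.118,0.018,-0.11],"spin":0}]' 0 10
```

```text
clock: 1.82
eef_pos: [665.8, 18.1, 90.1]
eef_rot: [-3.134, -0.0, 1.571]
wrist_force: [-0.4, 0.3, -0.6]
finger_gap: 44.1
```

```bash
python3 -m crank '[{"offset":[0.002,0,0],"spin":0},{"offset":[0.002,0,0],"spin":0},{"offset":[0.002,0,0],"spin":0},{"offset":[0.002,0,-0.01],"spin":0},{"offset":[0.002,0,-0.02],"spin":0},{"offset":[0.002,0,-0.035],"spin":0},{"offset":[0.002,0,-0.048],"spin":0},{"offset":[0.002,0,-0.048],"spin":0}]'
python3 -m crank '[{"offset":[-0.02,0.003,0],"spin":0},{"offset":[-0.04,0.006,0],"spin":0},{"offset":[-0.06,0.009,0],"spin":0},{"offset":[-0.08,0.013,0],"spin":0},{"offset":[-0.1,0.016,0],"spin":0},{"offset":[-0.115,0.018,0],"spin":0},{"offset":[-0.125,0.02,0],"spin":0},{"offset":[-0.13,0.02,0],"spin":0}]'
python3 - <<'E'
from h import *
p=pic("scene"); cv2.imwrite("pics/s1.png",p["pixels"][150:330,100:340,::-1].repeat(3,0).repeat(3,1))
E
```

```text
clock: 2.48
eef_pos: [666.2, 18.1, 38.5]
eef_rot: [-3.129, -0.0, 1.571]
wrist_force: [-0.0, -0.2, 0.0]
finger_gap: 0.9
clock: 3.15
eef_pos: [535.4, 38.4, 39.0]
eef_rot: [-3.129, -0.0, 1.571]
wrist_force: [0.2, -0.1, 0.5]
finger_gap: 0.3
```

View pics/s1.png

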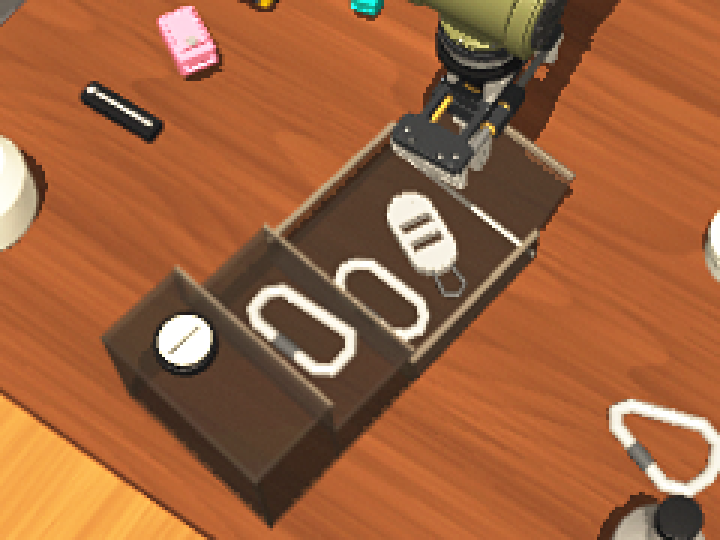

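The flap lies flat outward and the plate is fully visible at (425,235) px in the crop. Next I'll raise the arm and measure the plate with the wrist camera.

```bash
python3 -m crank '[{"offset":[0,0,0.035],"spin":0},{"offset":[0,0,0.07],"spin":0},{"offset":[0.02,-0.02,0.105],"spin":0},{"offset":[0.04,-0.04,0.14],"spin":0},{"offset":[0.06,-0.06,0.17],"spin":0},{"offset":[0.075,-0.06,0.18],"spin":0},{"offset":[0.075,-0.06,0.18],"spin":0},{"offset":[0.075,-0.06,0.18],"spin":0}]' 1
python3 - <<'E'
from h import *
w=pic("wrist")
print(manip.read_state()["eef_pos"])
for d in manip.masks_of(w,"plate")[:2]:
    m=d["mask"].astype(np.uint8); o=cv2.morphologyEx(m,cv2.MORPH_OPEN,np.ones((11,11)))
    print(d["conf"],m.sum(),o.sum(),rect(w,m,18),rect(w,o,18))
p=pic("scene")
for d in manip.masks_of(p,"plate")[:1]:
    m=d["mask"].astype(np.uint8); o=cv2.morphologyEx(m,cv2.MORPH_OPEN,np.ones((7,7)))
    print("scene",d["conf"],m.sum(),o.sum(),rect(p,m,18),rect(p,o,18))
im=w["pixels"][:,:,::-1].copy()
cv2.imwrite("pics/w1.png",im)
E
```

```text
clock: 3.87
eef_pos: [610.9, -22.2, 218.7]
eef_rot: [-3.129, -0.0, 1.571]
wrist_force: [-0.5, 0.9, -0.5]
finger_gap: 50.3
[609.97028041 -21.73155833 217.76803288]
scene 0.59 388 300 (array([619.4,  34.4], dtype=float32), 61.9, array([89.1, 42.3], dtype=float32)) (array([612.8,  15.9], dtype=float32), 33.0, array([44.6, 33.8], dtype=float32))
```

View pics/w1.png

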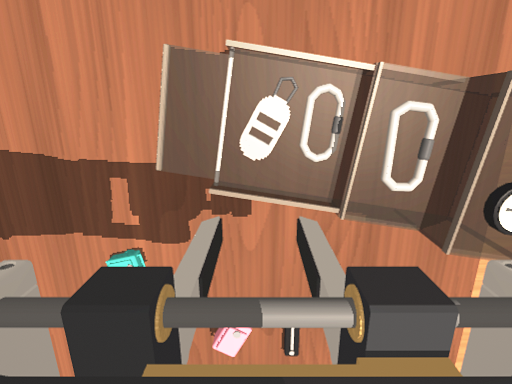

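The wrist view shows the plate clearly at (265,127) px, with its keeper loop at (288,86) px. The network missed it, so I'll segment it by brightness.

```bash
python3 - <<'E'
from h import *
w=pic("wrist")
g=w["pixels"].min(2); m=np.zeros_like(g); m[80:175,225:300]=(g[80:175,225:300]>125)
m=cv2.morphologyEx(m,cv2.MORPH_CLOSE,np.ones((11,11)))
o=cv2.morphologyEx(m,cv2.MORPH_OPEN,cv2.getStructuringElement(cv2.MORPH_ELLIPSE,(9,9)))
n,l,st,_=cv2.connectedComponentsWithStats(o); k=1+st[1:,4].argmax(); o=(l==k)
print(st[k],rect(w,o,18))
c=max(cv2.findContours(o.astype(np.uint8),cv2.RETR_EXTERNAL,cv2.CHAIN_APPROX_NONE)[0],key=len)[:,0]
print(cv2.fitEllipse(cv2.convexHull(world(w,c,18)[:,:2].astype(np.float32))))
# pose of hinge for check
q=world(w,[[230,50],[220,183]],8); print(q)
im=w["pixels"][:,:,::-1].copy(); im[cv2.morphologyEx(o.astype(np.uint8),cv2.MORPH_GRADIENT,np.ones((3,3)))>0]=(0,0,255)
cv2.imwrite("pics/w2.png",cv2.resize(im[60:190,200:380],None,fx=3,fy=3,interpolation=0))
E
```

```text
[ 241   94   51   68 2201] (array([615.9,  31.1], dtype=float32), 61.5, array([91. , 45.5], dtype=float32))
((615.4432983398438, 30.671829223632812), (49.95975112915039, 95.83487701416016), 151.2313690185547)
[[570.47360618 125.15631404   8.        ]
 [551.51146654 -45.86517479   8.        ]]
```

View pics/w2.png

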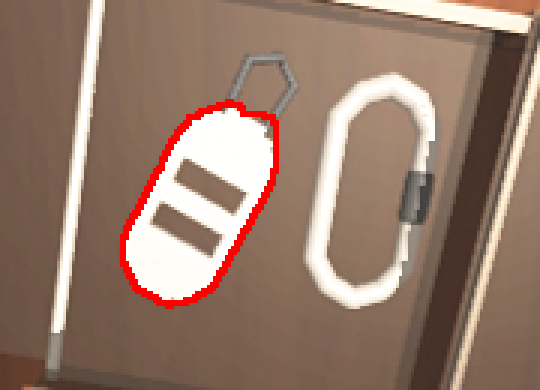

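The outline matches the plate: centre (615,30), yaw 61.5°. Now to the lamp.

```bash
python3 -m crank '[{"offset":[-0.016,-0.03,0],"spin":0},{"offset":[-0.032,-0.06,0],"spin":0},{"offset":[-0.048,-0.09,0],"spin":0},{"offset":[-0.064,-0.12,0],"spin":0},{"offset":[-0.08,-0.15,0],"spin":0},{"offset":[-0.096,-0.18,0],"spin":0},{"offset":[-0.112,-0.21,0],"spin":0},{"offset":[-0.125,-0.235,0],"spin":0}]' 1
python3 -m crank '[{"offset":[-0.013,-0.025,0],"spin":0},{"offset":[-0.025,-0.045,0],"spin":0},{"offset":[-0.035,-0.06,0],"spin":0},{"offset":[-0.035,-0.065,0],"spin":0},{"offset":[-0.035,-0.065,0],"spin":0},{"offset":[-0.035,-0.065,0],"spin":0},{"offset":[-0.035,-0.065,0],"spin":0},{"offset":[-0.035,-0.065,0],"spin":0}]'
python3 - <<'E'
from h import *
w=pic("wrist"); s=manip.read_state(); print(s["joints"].round(2))
for d in manip.masks_of(w,"lamp")[:4]: print(round(d["conf"],2),rect(w,d["mask"],42))
h=cv2.cvtColor(w["pixels"],cv2.COLOR_RGB2HSV); y=cv2.inRange(h,(20,150,90),(35,255,255))
n,l,st,_=cv2.connectedComponentsWithStats(cv2.morphologyEx(y,cv2.MORPH_CLOSE,np.ones((25,25))))
for k in range(1,n):
    if st[k,4]>300: print(st[k],rect(w,l==k,42))
cv2.imwrite("pics/w3.png",w["pixels"][:,:,::-1])
E
```

```text
clock: 4.78
eef_pos: [483.2, -257.7, 217.9]
eef_rot: [-3.127, -0.001, 1.571]
wrist_force: [0.3, -0.1, -0.3]
finger_gap: 94.2
clock: 5.45
eef_pos: [448.7, -321.7, 217.8]
eef_rot: [-3.127, -0.001, 1.573]
wrist_force: [0.3, -0.5, -0.5]
finger_gap: 94.1
[-0.68  0.3   1.49 -0.01  1.36 -0.68]
0.97 (array([ 412., -173.], dtype=float32), 11.3, array([50.5, 31.2], dtype=float32))
0.96 (array([ 453.7, -268.3], dtype=float32), 0.1, array([76.4, 40.6], dtype=float32))
0.73 (array([ 375.4, -318.9], dtype=float32), 138.2, array([43.5, 28. ], dtype=float32))
0.73 (array([ 561.3, -283. ], dtype=float32), 60.9, array([74.9, 47.6], dtype=float32))
[184 152  36  33 615] (array([ 374.6, -317.3], dtype=float32), 138.5, array([39.7, 29. ], dtype=float32))
```

View pics/w3.png

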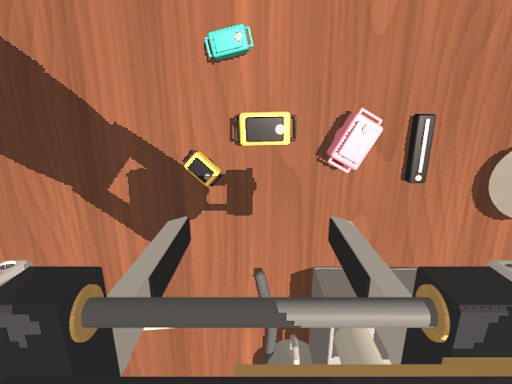

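The large yellow lamp is at (265,129) px, with its length along world x. The turquoise, pink and small yellow ones are clear of it. Now I'll turn −90° and approach.

```bash
python3 -m crank '[{"offset":[0.001,0.008,0],"spin":-7},{"offset":[0.002,0.016,0],"spin":-14},{"offset":[0.003,0.026,-0.01],"spin":-21},{"offset":[0.004,0.036,-0.02],"spin":-28},{"offset":[0.005,0.045,-0.03],"spin":-35},{"offset":[0.005,0.053,-0.04],"spin":-42},{"offset":[0.005,0.053,-0.05],"spin":-49},{"offset":[0.005,0.053,-0.06],"spin":-56}]' 1
python3 -m crank '[{"offset":[0,0,-0.01],"spin":-7},{"offset":[0,0,-0.02],"spin":-14},{"offset":[0,0,-0.03],"spin":-21},{"offset":[0,0,-0.04],"spin":-28},{"offset":[0,0,-0.05],"spin":-34},{"offset":[0,0,-0.05],"spin":-34},{"offset":[0,0,-0.05],"spin":-34},{"offset":[0,0,-0.05],"spin":-34}]'
python3 - <<'E'
from h import *
s=manip.read_state(); print(s["eef_pos"],s["eef_rot"],s["joints"].round(2))
w=pic("wrist")
for d in manip.masks_of(w,"lamp")[:2]: print(round(d["conf"],2),rect(w,d["mask"],42))
for d in manip.search_frame(w,"lamp")[:2]: print(d)
cv2.imwrite("pics/w4.png",w["pixels"][:,:,::-1])
E
```

```text
clock: 6.22
eef_pos: [453.8, -268.2, 157.6]
eef_rot: [-3.127, -0.001, 0.59]
wrist_force: [-0.4, 0.0, 0.4]
finger_gap: 94.1
clock: 6.88
eef_pos: [454.2, -268.2, 108.2]
eef_rot: [-3.128, -0.001, 0.001]
wrist_force: [0.1, 0.2, 0.5]
finger_gap: 94.2
[ 454.15605515 -268.21197175  108.20278346] [-3.12769503e+00 -1.32511321e-03  7.93900059e-04] [-0.61  0.36  1.69  0.01  1.11  0.95]
0.8 (array([ 456.4, -269.3], dtype=float32), 1.2, array([74.4, 39.5], dtype=float32))
0.68 (array([ 565. , -284.6], dtype=float32), 60.7, array([75.3, 41.2], dtype=float32))
{'location': [428.5, -163.5, 28.1], 'conf': 0.97}
{'location': [373.0, -320.1, 28.4], 'conf': 0.93}
```

View pics/w4.png

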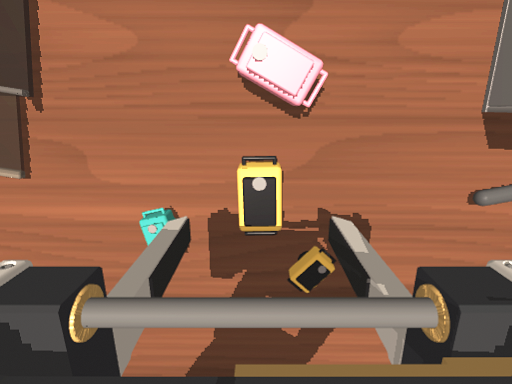

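The lamp is centred between the fingers and the way down is clear. Descend, grip and lift.

```bash
python3 -m crank '[{"offset":[0,-0.001,-0.02],"spin":1},{"offset":[0,-0.001,-0.04],"spin":1},{"offset":[0,-0.001,-0.06],"spin":1},{"offset":[0,-0.001,-0.075],"spin":1},{"offset":[0,-0.001,-0.085],"spin":1},{"offset":[0,-0.001,-0.093],"spin":1},{"offset":[0,-0.001,-0.097],"spin":1},{"offset":[0,-0.001,-0.097],"spin":1}]' 1
python3 -m crank '[{"offset":[0,0,0],"spin":0},{"offset":[0,0,0],"spin":0},{"offset":[0,0,0],"spin":0},{"offset":[0,0,0],"spin":0},{"offset":[0,0,0],"spin":0},{"offset":[0,0,0],"spin":0},{"offset":[0,0,0],"spin":0},{"offset":[0,0,0],"spin":0}]' 0 20
python3 -m crank '[{"offset":[0,0,0],"spin":0},{"offset":[0,0,0],"spin":0},{"offset":[0,0,0],"spin":0},{"offset":[0,0,0],"spin":0},{"offset":[0,0,0],"spin":0},{"offset":[0,0,0],"spin":0},{"offset":[0,0,0],"spin":0},{"offset":[0,0,0],"spin":0}]'
python3 -m crank '[{"offset":[0,0,0.01],"spin":0},{"offset":[0,0,0.03],"spin":0},{"offset":[0,0,0.055],"spin":0},{"offset":[0,0,0.085],"spin":0},{"offset":[0,0,0.115],"spin":0},{"offset":[0,0,0.14],"spin":0},{"offset":[0,0,0.15],"spin":0},{"offset":[0,0,0.15],"spin":0}]'
```

```text
clock: 7.7
eef_pos: [454.1, -269.3, 10.9]
eef_rot: [-3.128, -0.001, 0.017]
wrist_force: [0.2, 0.8, 0.9]
finger_gap: 94.1
clock: 8.37
eef_pos: [454.1, -269.3, 11.0]
eef_rot: [-3.128, -0.001, 0.017]
wrist_force: [0.5, 1.1, 0.4]
finger_gap: 44.1
clock: 9.03
eef_pos: [454.1, -269.3, 11.0]
eef_rot: [-3.128, -0.001, 0.017]
wrist_force: [0.1, 0.6, 1.8]
finger_gap: 40.0
clock: 9.7
eef_pos: [454.8, -269.7, 163.4]
eef_rot: [-3.13, -0.005, 0.017]
wrist_force: [0.8, -0.2, -1.8]
finger_gap: 39.9
```

Gripped at 40 mm. Carry it over and measure how it sits in the hand.

```bash
python3 -m crank '[{"offset":[0.015,0.028,0],"spin":6.5},{"offset":[0.03,0.056,0],"spin":13},{"offset":[0.046,0.086,0],"spin":19.5},{"offset":[0.062,0.116,0],"spin":26},{"offset":[0.078,0.146,0],"spin":32.5},{"offset":[0.094,0.176,0],"spin":39},{"offset":[0.11,0.206,0],"spin":45.5},{"offset":[0.126,0.236,0],"spin":52}]'
python3 -m crank '[{"offset":[0.012,0.024,0],"spin":4},{"offset":[0.022,0.044,0],"spin":8},{"offset":[0.03,0.058,0],"spin":8.5},{"offset":[0.034,0.064,0],"spin":8.5},{"offset":[0.034,0.064,0],"spin":8.5},{"offset":[0.034,0.064,0],"spin":8.5},{"offset":[0.034,0.064,0],"spin":8.5},{"offset":[0.034,0.064,0],"spin":8.5}]'
python3 - <<'E'
from h import *
s=manip.read_state(); print(s["eef_pos"],s["eef_rot"],s["joints"].round(2),s["wrist_force"])
w=pic("wrist"); z=s["eef_pos"][2]-11+42
for d in manip.masks_of(w,"lamp")[:2]: print(round(d["conf"],2),rect(w,d["mask"],z))
for d in manip.search_frame(w,"lamp")[:2]: print(d)
# top-plate corners seen
cv2.imwrite("pics/w5.png",w["pixels"][:,:,::-1])
E
```

```text
clock: 10.37
eef_pos: [580.6, -32.1, 161.2]
eef_rot: [-3.128, -0.003, 0.93]
wrist_force: [-0.6, -0.0, -1.5]
finger_gap: 39.8
clock: 11.03
eef_pos: [614.3, 30.9, 161.1]
eef_rot: [-3.127, -0.003, 1.077]
wrist_force: [1.0, 0.2, -1.5]
finger_gap: 40.3
[614.31567961  30.89994391 161.11415993] [-3.12741412e+00 -2.91708730e-03  1.07664366e+00] [-0.01  0.49  1.37  0.01  1.3   0.48] [ 0.9728732   0.22990065 -1.54841404]
0.94 (array([617.4,  34.1], dtype=float32), 61.6, array([70.3, 38.8], dtype=float32))
0.67 (array([551.2, -22. ], dtype=float32), 50.3, array([14.2, 10.7], dtype=float32))
{'location': [618.9, 35.3, 194.5], 'conf': 0.98}
{'location': [430.3, -164.5, 19.4], 'conf': 0.61}
```

View pics/w5.png

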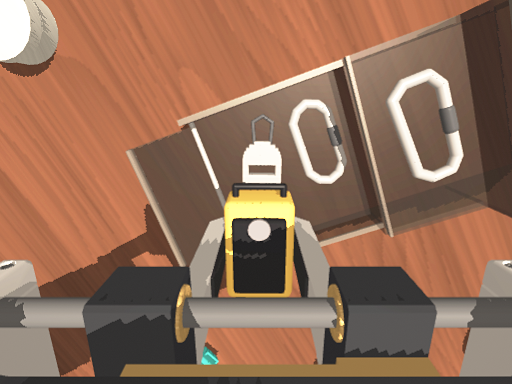

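The lamp lines up lengthwise with the plate: the lamp is at (260,245) px and the plate end shows at (262,160) px. Lowering.

```bash
python3 -m crank '[{"offset":[0,-0.001,-0.015],"spin":0},{"offset":[0,-0.001,-0.03],"spin":0},{"offset":[0,-0.001,-0.045],"spin":0},{"offset":[0,-0.001,-0.06],"spin":0},{"offset":[0,-0.001,-0.072],"spin":0},{"offset":[0,-0.001,-0.082],"spin":0},{"offset":[0,-0.001,-0.088],"spin":0},{"offset":[0,-0.001,-0.09],"spin":0}]'
python3 -m crank '[{"offset":[0,0,-0.006],"spin":0},{"offset":[0,0,-0.012],"spin":0},{"offset":[0,0,-0.018],"spin":0},{"offset":[0,0,-0.022],"spin":0},{"offset":[0,0,-0.025],"spin":0},{"offset":[0,0,-0.025],"spin":0},{"offset":[0,0,-0.025],"spin":0},{"offset":[0,0,-0.025],"spin":0}]'
python3 - <<'E'
from h import *
s=manip.read_state(); print(s["eef_pos"],s["eef_rot"],s["qd"].round(4),s["finger_gap"])
ims=[]
for c in ["scene","side"]:
    p=pic(c)
    for n in ["lamp","plate"]:
        for d in manip.search_frame(p,n)[:3]: print(c,n,d)
    P=np.linalg.inv(p["T"])@np.array([615,30,40,1.]); u=int(p["fx"]*P[0]/P[2]+p["cx"]); v=int(p["fy"]*P[1]/P[2]+p["cy"])
    u=min(max(u,50),460); v=min(max(v,50),330)
    ims.append(cv2.resize(p["pixels"][v-50:v+50,u-50:u+50,::-1],(400,400),interpolation=0))
cv2.imwrite("pics/f.png",np.hstack(ims))
E
```

```text
clock: 11.85
eef_pos: [614.2, 30.2, 70.5]
eef_rot: [-3.127, -0.003, 1.077]
wrist_force: [-1.0, -0.3, -1.1]
finger_gap: 40.0
clock: 12.52
eef_pos: [614.5, 30.2, 45.9]
eef_rot: [-3.127, -0.003, 1.077]
wrist_force: [-0.5, -0.1, -2.0]
finger_gap: 40.3
[614.45248179  30.22318606  45.86692772] [-3.12738817e+00 -2.99069000e-03  1.07706795e+00] [-0.0007 -0.0021 -0.0009  0.0004 -0.0008 -0.0001] 40.33793614338376
scene lamp {'location': [571.0, -274.0, 41.8], 'conf': 0.76}
scene lamp {'location': [630.4, 42.1, 78.4], 'conf': 0.72}
scene lamp {'location': [376.1, -312.8, 25.0], 'conf': 0.53}
scene plate {'location': [662.4, -290.0, 13.5], 'conf': 0.47}
scene plate {'location': [635.0, 60.4, 20.4], 'conf': 0.45}
side lamp {'location': [562.2, -300.3, 37.9], 'conf': 0.97}
side lamp {'location': [406.1, -174.9, 25.0], 'conf': 0.68}
side lamp {'location': [368.3, -329.0, 26.6], 'conf': 0.61}
side plate {'location': [607.2, 17.2, 17.6], 'conf': 0.7}
```

View pics/f.png

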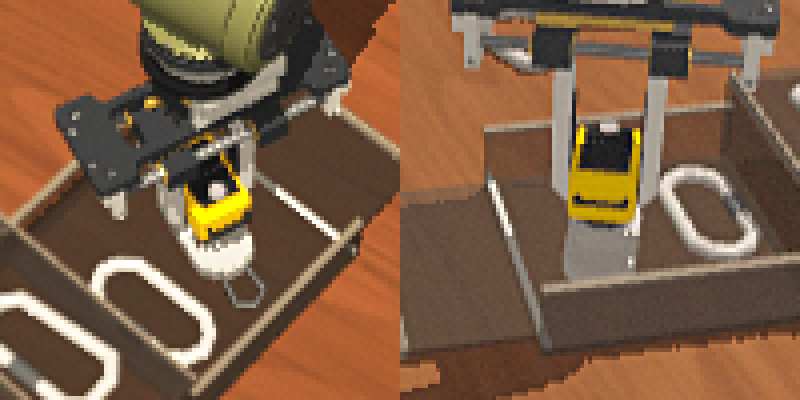

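The flap is down, and the lamp hovers over the plate and lies lengthwise with it. One numeric check: project the expected end points into the same crops.

```bash
python3 - <<'E'
from h import *
pts=np.array([[594.5,-7.8,18],[635.5,67.8,18],[600.2,2.8,47],[600.2,2.8,77],[629.8,57.2,47],[629.8,57.2,77]],float)
for c in ["scene","side"]:
    p=pic(c); E=np.linalg.inv(p["T"]); K=np.array([[p["fx"],0,p["cx"]],[0,p["fy"],p["cy"]],[0,0,1.]])
    P=(E@[615,30,40,1])[:3]; u=int(p["fx"]*P[0]/P[2]+p["cx"]); v=int(p["fy"]*P[1]/P[2]+p["cy"]); u=min(max(u,50),460); v=min(max(v,50),330)
    q=cv2.projectPoints(pts,cv2.Rodrigues(E[:3,:3])[0],E[:3,3],K,np.array([p["k1"],0,0,0.]))[0][:,0]
    print(c,((q-[u-50,v-50])*4).round(0).tolist())
E
```

```text
scene [[174.0, 169.0], [233.0, 264.0], [182.0, 161.0], [181.0, 139.0], [225.0, 231.0], [226.0, 210.0]]
side [[195.0, 274.0], [207.0, 194.0], [199.0, 222.0], [201.0, 179.0], [207.0, 166.0], [209.0, 125.0]]
```

```bash
python3 -c "
from cell import manip
print(manip.sign_off(), manip.read_state()['clock'])"
```

```text
the job is handed in; nothing more can be done
the job is handed in; nothing more can be done
```

The flap is folded fully down, and I handed the job in at about 12.5 s with the large yellow headlamp held over the belay plate. No verdict was reported.

- **Flap:** I pushed it outward from inside with the closed fingers. The scene picture then showed it lying flat.
- **Lamp:** I gripped it on its 40 mm sides at 20 N and turned it to the plate's direction. I carried it over the side walls and lowered it.
- **Final pose:** The finger gap is 40 mm and the joints are nearly still. The tool is at (614.5, 30.2, 45.9) mm, and I measured the plate at about (615, 30) mm. The lens is about 17 mm above the plate and tilt is about 0.8°. The tool and plate directions agree to within 1°.
- **Last pictures:** In the side view, the lamp and plate ends fell within about 4 mm of where I predicted.
- **Disagreements:** In the scene view, lamp and plate both sat about 10 crop pixels (2–3 camera pixels, 8–9 mm) off my prediction. The shift was the same for both, so I took it as calibration error, and the two still agree to about 2 mm. The networks placed the plate poorly under the lamp, so I used my brightness outline of it instead.
- **Bystanders:** I saw no sign that any had moved, but I did not measure them again at the end.

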